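# Set the pointing needle on a carved rosette

### The arm

A 6-joint arm with a two-finger parallel gripper is mounted at the origin on a cart in front of the work surface, level with it; the furniture and walls round the work are solid. World frame = base frame: x ahead of the robot, y to its left, z up, the work surface at z = 0. Lengths are in m, angles in rad, forces in N, time in s.
With the tool pointing down it reaches from about 0.35 to 0.775 m from the base axis. Payload 5.5 kg.
Tool frame: the origin (TCP) lies midway between the tips of the shut fingers; the grasp point (between the pads) lies grasp_offset behind it (grasp_offset is the distance from the TCP to the grasp point, in m); z points along the fingers, y is the line along which they close (so a half turn about z gives the same grasp; the last joint's range is limited). The gripper opens to 85 mm and grips with 20 to 120 N. Pads are 22 mm wide; open, the fingers measure 114 mm over their backs; the gripper's body (76 mm by 85 mm) begins 54 mm behind the grasp point. The pads swing forward as they close: fully open they stand 13 mm farther back than shut.
Start: joints at [-0.14, 0.313, 0.046, 1.304, 0, 1.431], TCP at [0.575, -0, 0.231] pointing down, gripper open.
Joint ranges: [-2.76, 2.76], [-0.86, 1.69], [-1.03, 1.26], [-2.2, 2.34], [-1.47, 1.5], [-3.14, 3.14]. Speed limits (rad/s): [2.57, 2.57, 3.14, 3.14, 3.14, 3.14].

### API

Orientations are given as a unit quaternion [w, x, y, z].
In Python, from bench import * gives the robot as it stands. Calls block until the motion is done:
- movep(position, orientation): joint-space move of the TCP to a pose.
- move_linear(position, frame=None, velocity=0.15, guard=None): straight line of the TCP; frame=None keeps the orientation; velocity is the mean speed in m/s. With guard (N) it stops when the force on the tool has changed by that much, and returns True; else False.
- movej(angles): joint-space move.
- set_gripper(opening, f_grip=None): opening from 0.0 (shut) to 1.0 (fully open); f_grip is the grip in N (None keeps the last); returns when the fingers have stopped.
- pause(seconds).
- ik(position, orientation): joint angles nearest the present ones, or None.
- read_state(): the state.
- capture(name): name is "scene" or "side" or "wrist"; returns a dict with "img" (400x640x3 uint8, red, green, blue), "intrinsics" (3x3 intrinsics, pixels), "R" (3x3) and "t" (3): a world point X has camera coordinates R X + t; the wrist camera has in their place "T_tool_cam" (4x4, takes a point from camera to tool coordinates, whose origin is the TCP and whose axes are the flange's). Camera axes: x right, y down, z forward; pixel columns grow to the right and rows downward; lengths in m; the calibration is good to about 2 mm. A picture is of the moment at which its call begins: read the wrist's pose just before it. There is no depth.
A pose or a line that the arm cannot do raises Unreachable and nothing moves.
- sign_off(): hands the job in; it is judged then, once.
The state is a dict: "time": time; "joint_pos": joint angles; "joint_vel": joint speeds; "joint_efforts": joint torques, N m; "ee_pos": TCP position; "tool_rot": TCP orientation; "force": force on the tool from outside, world axes, zero at the start; "ft_torque": the same for the moment, N m; "gripper_width": opening from 0.0 (shut) to 1.0 (fully open); "grasp_force": force on a finger pad.
Only numpy, scipy, OpenCV 4.12 (cv2) and the standard library are available. Lean on these libraries where they do the work, as an engineer would, in place of code of your own. Each camera call takes 0.05 s, during which the arm holds its last target. There are 200 camera calls.

### The job

Take the pointing needle out of its wooden block, thread it straight down through the upper and the lower eye of the gauge stand without forcing it, and lower it by feel until its tip rests gently on the carved marble rosette: do not let it drop and do not press it into the marble. Let go of it, then swing the red-knobbed clamp lever fully home so that its cam locks the needle, still resting on the marble. Leave the brush, the sanding block, the chisel and the stone chip where they lie.

Things in the scene. Friction and masses are not known exactly. Their poses are not given: they have to be found in the camera images.
- needle_head (a point): Centre of the brass head of the pointing needle: an upright turned cylinder 16 mm in diameter and 36 mm tall, the place to grip. Its z axis is the needle's axis, pointing up from the tip to the head. The needle is a steel rod 10 mm in diameter, 181 mm long with the head, about 0.14 kg; its tip lies 163 mm below this point.
- needle_tip (a point): The tip of the same needle: its lowest point, a 5 mm flat at the end of a 9 mm long cone. At the start it stands 42 mm deep in the hole.
- needle: The whole pointing needle; origin at its tip, z axis up along the needle.
- needle_block: Fixed wooden block 70x90x50 mm (x, y, height) with three upright holes in a row along its y; the needle stands in the middle one, 11.5 mm wide and 42 mm deep in the centre of its top. Origin at the centre of its underside.
- gauge_stand: Fixed pointing-gauge stand. Origin on the table straight below the common upright axis of its two eyes. Its +x points from the eyes to its steel post, which stands 135 mm away on an iron base and is 155 mm high. Two brass arms reach from the post to the eyes.
- upper_eye (a point): Centre of the mouth of the upper eye, at the top face of the upper arm, 130 mm above the table: a round hole 11.5 mm wide through a plate 10 mm thick, its mouth chamfered 1.5 mm. Behind it (stand's +x) an anvil stands 11 mm above this face; in front of it the lever's cam and hub stand 19 mm above this face.
- lower_eye (a point): Centre of the mouth of the lower eye, straight below the upper one, its top face 80 mm above the table: the same hole through a plate 10 mm thick. The needle slides easily in both eyes.
- clamp_lever (a joint): Clamp lever on the upper arm, in rad: it turns about an upright pivot 16.6 mm in front of the eyes' axis (stand's -x). At 0 (open) the lever points along the stand's +y; it closes counter-clockwise seen from above to its stop at 1.55, where it points along the stand's -x and its cam presses the needle against the anvil. It stays where it is left; it takes under 1 N at the knob, a few N towards the end.
- lever_knob (a point): Centre of the red knob at the end of the lever: an upright cylinder 13 mm in diameter and 26 mm tall, 90 mm from the pivot, 154 mm above the table.
- lever_pivot (a point): The point on the lever's upright pivot axis at the height of the knob's centre.
- rosette: Fixed carved marble panel, 120x120 mm, lying under the eyes; origin at the centre of its underside. Its carving is uneven: hollows at 14 mm, border at 23 mm, outer petals up to 29 mm, inner petals up to 36 mm and the middle boss at 46 mm above the table, so the height under the needle is not known beforehand.
- dust_brush: Loose dust brush, 56x212x15 mm, lying left of the work. Leave it.
- sanding_block: Loose sanding block, 64x107x28 mm. Leave it.
- point_chisel: Loose rusty point chisel, 10x155x10 mm. Leave it.
- stone_chip: Loose chip of pale stone, 27x38x17 mm. Leave it.
There are look-alikes about, which are no part of the job. Of the things like the needle, leave any that is blue; of the rest the larger one is meant.

How it is judged:
On the way, in this order (a step that is already met when the one before it is completed fails the run):
1. the needle is threaded through both eyes, its tip out below the lower one (z of needle_tip in the frame of gauge_stand below 0.066 m and horizontal distance between needle_tip and lower_eye below 0.004 m and angle between the z axis of needle_head and the z axis of gauge_stand, either way round below 0.06 rad), for 0.2 s.
2. the needle, let go, rests with its tip on the marble while the clamp is still open (contact force between needle and rosette above 0.2 N and contact force between needle and the fingers below 0.05 N and value of joint clamp_lever below 0.7 rad and horizontal distance between needle_tip and lower_eye below 0.004 m and linear speed of needle below 0.02 m/s), for 0.3 s.
At the end, for the whole second after the job is handed in: The needle stands through both eyes (within 4 mm of their axis at the tip and 6 mm at the head), its tip bears on the marble (over 0.05 N), the lever is closed (over 1.4 rad) and clamps the needle (over 2 N), and all is at rest (value of joint clamp_lever above 1.4 rad and contact force between needle and gauge_stand above 2 N and contact force between needle and rosette above 0.05 N and horizontal distance between needle_tip and lower_eye below 0.004 m and horizontal distance between needle_head and upper_eye below 0.006 m and linear speed of needle below 0.02 m/s); the robot touches nothing.
It fails at once if the needle is forced against the stand with more than 30 N while the clamp is open (contact force between needle and gauge_stand above 30 N and value of joint clamp_lever below 0.35 rad).
It fails at once if the needle is pressed into the marble with more than 15 N (contact force between needle and rosette above 15 N).
It fails at once if the needle, in the eyes and not held, drops (faster than 0.15 m/s) (z of needle_tip in the frame of gauge_stand below 0.125 m and horizontal distance between needle_tip and upper_eye below 0.008 m and contact force between needle and the fingers below 0.05 N and linear speed of needle above 0.15 m/s).
It fails at once if the brush, sanding block, chisel or stone chip is moved more than 15 mm (distance of any of dust_brush, sanding_block, point_chisel, stone_chip from where it was at the start of the episode above 0.015 m).
It also fails if it takes over 61 s, if anything falls off the work surface, if the arm or the gripper's body presses on something with over 40 N, if the wrist force passes 120 N, or if a joint passes its speed limit or range.

## Working session

There is one attempt and no reset: what is moved stays moved. The work goes in short steps, each a Python script; the robot and the scene stay as the last script left them, time stands still between calls to the robot, and variables do not carry over. Pictures are saved under pics/ and viewed, at most 10 in all, crops included, and the job is handed in when it is done.

```bash
mkdir -p pics; ls; python3 - <<'E'
from bench import *
import cv2, pickle
s=read_state(); print({k:s[k] for k in('time','ee_pos','tool_rot','force')}); 
try: print(grasp_offset)
except Exception as e: print(e)
d={}
for n in("scene","side","wrist"):
    c=capture(n); d[n]=c
    cv2.imwrite(f"pics/{n}0.png",c["img"][:,:,::-1])
    print(n,c["intrinsics"].tolist(),[ (k,c[k].round(4).tolist()) for k in("R","t","T_tool_cam") if k in c])
d['state']=s
pickle.dump(d,open("c0.pkl","wb"))
E
```

```text
pics
{'time': 0.0, 'ee_pos': array([5.74464387e-01, 7.39140673e-05, 2.30392002e-01]), 'tool_rot': array([-7.54389790e-04,  7.07095532e-01,  7.07117403e-01, -5.63582047e-04]), 'force': array([-0.3756883 ,  0.16331871,  0.79563067])}
0.0187
scene [[371.7649297625718, 0.0, 321.21994066129713], [0.0, 371.7649297625718, 203.35956385908776], [0.0, 0.0, 1.0]] [('R', [[0.9093, -0.4162, -0.004], [-0.2002, -0.429, -0.8808], [0.3649, 0.8017, -0.4734]]), ('t', [-0.4631, 0.2235, 0.7403])]
side [[375.56143748027966, 0.0, 321.21760946774737], [0.0, 375.56143748027966, 198.32384381511008], [0.0, 0.0, 1.0]] [('R', [[0.8736, -0.4863, 0.0195], [-0.2339, -0.4546, -0.8595], [0.4268, 0.7463, -0.5108]]), ('t', [-0.4367, 0.2655, 0.7199])]
wrist [[332.8155182759357, 0.0, 314.2010100647599], [0.0, 332.8155182759357, 197.09893161186568], [0.0, 0.0, 1.0]] [('T_tool_cam', [[-0.0001, -0.9593, -0.2823, 0.0712], [1.0, -0.0001, 0.0, 0.0014], [-0.0, -0.2823, 0.9593, -0.1419], [0.0, 0.0, 0.0, 1.0]])]
```

View pics/scene0.png

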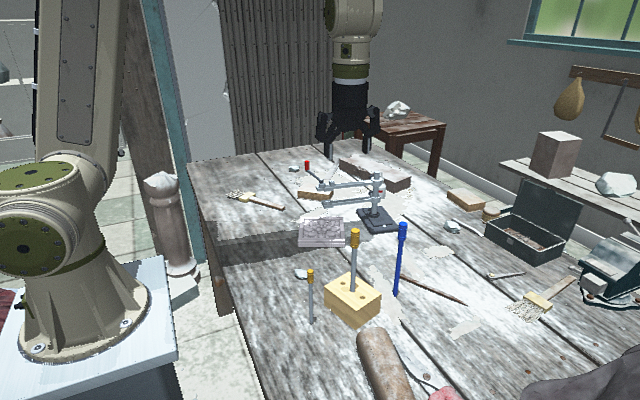

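View pics/wrist0.png

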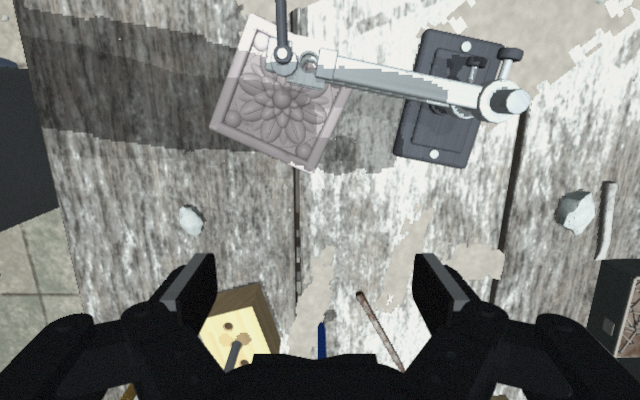

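The wrist view shows the upper eye near (310,62), the hub at (283,54) and the post at (510,100). The block's needle is at (235,345). The scene view shows the target's brass head at about (355,238), the blue look-alike at (402,232) and the small one at (310,275).

```bash
cat > h.py <<'E'
import numpy as np, cv2, pickle
from scipy.spatial.transform import Rotation as Ro
def cam(c,s=None):
    """world camera centre and cam->world rotation"""
    if "R" in c: return -c["R"].T@c["t"], c["R"].T
    q=s["tool_rot"]; Rt=Ro.from_quat([q[1],q[2],q[3],q[0]]).as_matrix(); T=c["T_tool_cam"]
    return Rt@T[:3,3]+s["ee_pos"], Rt@T[:3,:3]
def ray(c,uv,s=None):
    o,R=cam(c,s); return o,R@np.linalg.inv(c["intrinsics"])@np.array([uv[0],uv[1],1.])
def onz(c,uv,z,s=None):
    o,d=ray(c,uv,s); return o+d*(z-o[2])/d[2]
def proj(c,X,s=None):
    o,R=cam(c,s); p=c["intrinsics"]@(R.T@(np.asarray(X)-o)); return p[:2]/p[2]
def blobs(mask,amin=15):
    n,l,st,ce=cv2.connectedComponentsWithStats(mask.astype(np.uint8))
    return [(ce[i].round(1).tolist(),st[i].tolist()) for i in range(1,n) if st[i][4]>=amin]
def hsv(img): return cv2.cvtColor(img,cv2.COLOR_RGB2HSV)
def down(yaw):
    """tool down; tool y axis along world angle yaw"""
    y=np.array([np.cos(yaw),np.sin(yaw),0]); z=np.array([0,0,-1.]); x=np.cross(y,z)
    q=Ro.from_matrix(np.c_[x,y,z]).as_quat(); return np.array([q[3],q[0],q[1],q[2]])
E
python3 - <<'E'
from h import *
d=pickle.load(open("c0.pkl","rb")); s=d['state']
for n in("scene","side"):
    c=d[n]; h=hsv(c["img"]); print(n,cam(c)[0].round(3))
    roi=np.zeros((400,640),bool); roi[130:330,180:480]=1
    for nm,m,z in(("brass",(abs(h[...,0].astype(int)-21)<6)&(h[...,1]>170)&(h[...,2]>80),.171),("blue",(abs(h[...,0].astype(int)-114)<10)&(h[...,1]>150),.1),("red",((h[...,0]<8)|(h[...,0]>172))&(h[...,1]>170)&(h[...,2]>80),.154)):
        for b in blobs(m&roi): print(nm,b,onz(c,b[0],z).round(4), "at z=.05",onz(c,b[0],.05).round(3))
w=d["wrist"]
for nm,p,z in(("eye",(310,62),.13),("hub",(283,54),.149),("post",(512,100),.155),("block hole",(242,338),.05),("blockcornerTL",(200,295),.05),("blockTR",(262,283),.05),("ros",(281,97),.046),("rosTL",(248,15),.023),("rosBL",(210,128),.023),("rosBR",(312,173),.023)): print(nm,onz(w,p,z,s).round(4))
E
```

```text
scene [ 0.196 -0.69   0.545]
blue ([399.2, 253.0], [393, 222, 14, 74, 364]) [ 0.5937 -0.1958  0.1   ] at z=.05 [ 0.638 -0.14   0.05 ]
red ([306.1, 164.9], [305, 161, 4, 9, 28]) [0.5528 0.1937 0.154 ] at z=.05 [0.648 0.429 0.05 ]
side [ 0.136 -0.629  0.604]
blue ([408.8, 260.3], [401, 234, 16, 68, 231]) [ 0.5971 -0.1947  0.1   ] at z=.05 [ 0.643 -0.152  0.05 ]
red ([304.5, 168.3], [304, 165, 2, 8, 15]) [0.5498 0.1888 0.154 ] at z=.05 [0.645 0.378 0.05 ]
eye [0.5728 0.0954 0.13  ]
hub [0.5563 0.0982 0.149 ]
post [0.6996 0.0707 0.155 ]
block hole [ 0.4922 -0.193   0.05  ]
blockcornerTL [ 0.4492 -0.1365  0.05  ]
blockTR [ 0.5185 -0.1214  0.05  ]
ros [0.5443 0.0732 0.046 ]
rosTL [0.5131 0.1474 0.023 ]
rosBL [0.468  0.0427 0.023 ]
rosBR [ 0.5731 -0.0046  0.023 ]
```

View pics/side0.png

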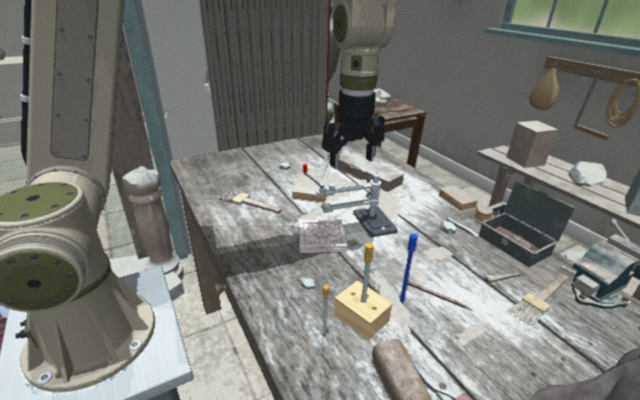

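The side view agrees with the scene view: target head at (369,252), blue at (412,240) and small at (325,290). Next I take opposed wrist views over the eye and over the block, so any calibration bias cancels.

```bash
python3 - <<'E'
from bench import *
from h import *
V=[("e0",(.573,.0954+.0237,.31),0),("e1",(.573,.0954-.0237,.31),np.pi),("b1",(.492,-.193-.03,.31),np.pi),("b0",(.492,-.193+.03,.31),0)]
d={}
for n,p,y in V:
    try: movep(list(p),down(y))
    except Exception as e: print(n,repr(e)); continue
    pause(.2); s=read_state(); c=capture("wrist"); d[n]=(c,s); print(n,s['time'],s['ee_pos'].round(4),s['joint_pos'].round(2),s['force'].round(2))
pickle.dump(d,open("c1.pkl","wb"))
T=[]
for n in d:
    c,s=d[n]; X=(.573,.0954,.13) if n[0]=='e' else (.492,-.193,.11); u,v=proj(c,X,s).astype(int)
    u0,v0=max(0,min(640-200,u-100)),max(0,min(400-150,v-75)); print(n,u0,v0)
    T.append(cv2.resize(c["img"][v0:v0+150,u0:u0+200,::-1],(400,300),interpolation=cv2.INTER_CUBIC))
cv2.imwrite("pics/q.png",np.vstack([np.hstack(T[:2]),np.hstack(T[2:])]))
E
```

```text
e0 0.975 [0.5727 0.1178 0.3087] [ 0.07  0.33  0.26  1.5  -0.    1.64] [0.45 0.01 0.62]
e1 3.9417 [0.573  0.0717 0.31  ] [-0.01  0.31  0.24  1.49  0.   -1.59] [-1.19  0.66  0.57]
b1 5.3583 [ 0.4926 -0.2219  0.31  ] [-0.57  0.24  0.13  1.47  0.   -2.14] [-0.45 -0.34  0.11]
b0 8.3333 [ 0.492 -0.163  0.31 ] [-0.47  0.19  0.08  1.46  0.    1.1 ] [ 0.06 -0.24 -0.53]
e0 213 121
e1 215 123
b1 216 122
b0 212 122
```

View pics/q.png

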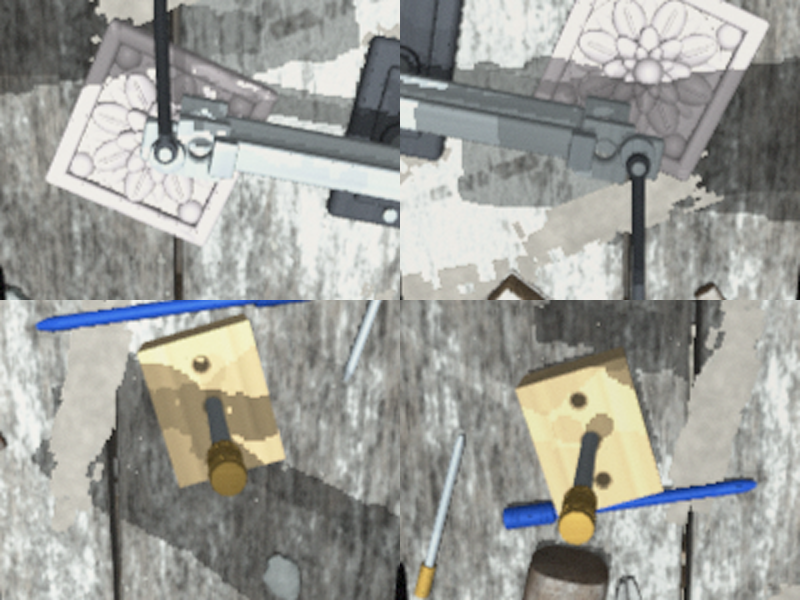

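Tile e0 shows the eye at about (313,195) in full pixels, and e1 at about (316,196). The head tops are at (330,210) in b1 and (300,234) in b0. The blue and small needles turn out to be lying flat. I'll zoom in on the eye to get precise centres.

```bash
python3 - <<'E'
from h import *
d=pickle.load(open("c1.pkl","rb"))
T=[]
for n,(u,v) in(("e0",(306,196)),("e1",(324,200)),("b1",(330,205)),("b0",(300,230))):
    c,s=d[n]; im=c["img"][v-20:v+20,u-25:u+25,::-1]; T.append(cv2.resize(im,(400,300) if 0 else (375,300),interpolation=cv2.INTER_CUBIC))
    if n[0]=='b':
        h=hsv(c["img"]); m=(abs(h[...,0].astype(int)-20)<9)&(h[...,1]>140)
        R=np.zeros((400,640),bool); R[v-25:v+40,u-25:u+30]=1
        for b in blobs(m&R): print(n,b)
cv2.imwrite("pics/q2.png",np.vstack([np.hstack(T[:2]),np.hstack(T[2:])]))
h=hsv(d["b0"][0]["img"]); print(h[232:236,300])
E
```

```text
b1 ([328.7, 205.6], [320, 193, 19, 26, 305])
b0 ([300.5, 228.9], [292, 215, 18, 28, 273])
[[ 22 141 226]
 [ 21 143 224]
 [ 22 139 227]
 [ 21 142 223]]
```

View pics/q2.png

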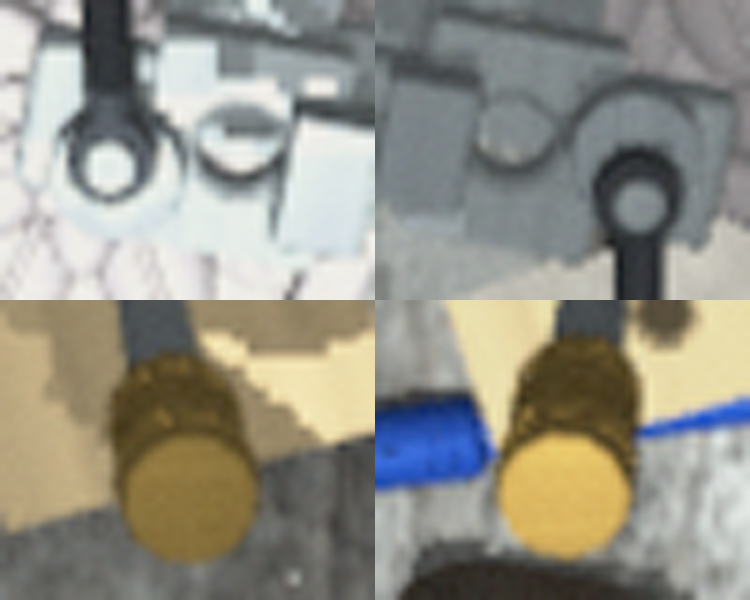

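```bash
python3 - <<'E'
from h import *
d=pickle.load(open("c1.pkl","rb"))
def tri(*v):
    A=np.zeros((3,3));b=np.zeros(3)
    for n,uv in v:
        o,r=ray(d[n][0],uv,d[n][1]); r/=np.linalg.norm(r); P=np.eye(3)-np.outer(r,r); A+=P;b+=P@o
    return np.linalg.solve(A,b)
for nm,a,b,z in(("eye",("e0",(312.83,194.5)),("e1",(317.37,196.9)),.129),("hub",("e0",(294.97,197.57)),("e1",(333.9,206.9)),.152),("head",("b0",(299.9,235.43)),("b1",(329.9,210.83)),.189)):
    print(nm,[onz(d[n][0],uv,z,d[n][1]).round(4) for n,uv in(a,b)],tri(a,b).round(4))
# red knob in wrist views
for n in("e0","e1"):
    c,s=d[n];h=hsv(c["img"]);m=((h[...,0]<8)|(h[...,0]>172))&(h[...,1]>150)&(h[...,2]>60)
    for b in blobs(m,25): print(n,b,onz(c,b[0],.167,s).round(4))
E
```

```text
eye [array([0.5722, 0.097 , 0.129 ]), array([0.5712, 0.0944, 0.129 ])] [0.5717 0.0957 0.1245]
hub [array([0.5557, 0.1006, 0.152 ]), array([0.5557, 0.0975, 0.152 ])] [0.5554 0.0991 0.147 ]
head [array([ 0.4812, -0.2033,  0.189 ]), array([ 0.4809, -0.2049,  0.189 ])] [ 0.4809 -0.2042  0.1869]
e0 ([290.0, 99.0], [283, 92, 15, 16, 183]) [0.5541 0.1891 0.167 ]
e1 ([334.4, 293.4], [328, 283, 14, 22, 233]) [0.5546 0.1814 0.167 ]
```

```bash
python3 - <<'E'
from bench import *
from h import *
N=np.array([.481,-.2041]); E=np.array([.5717,.0957]); q=down(0)
print([ik([*p,z],q) is not None for p in(N,E) for z in(.155,.33,.35)])
movep([*N,.25],q); print(read_state()['time'])
print(move_linear([*N,.157],velocity=.1,guard=8))
s=read_state(); print(s['ee_pos'].round(4),s['force'].round(2),s['time'])
f0=s['force']
set_gripper(0.0,40); pause(.2); s=read_state(); print('grip',s['gripper_width'],s['grasp_force'],s['force']-f0,s['ee_pos'].round(4),s['time'])
E
```

```text
[True, True, True, True, True, True]
8.775
False
[ 0.4815 -0.2043  0.1578] [ 0.77 -0.61  0.41] 9.8583
grip 0.17349655342617712 38.95977437496185 [0.29226855 0.44830329 1.77783225] [ 0.4813 -0.2042  0.1572] 10.7
```

```bash
python3 - <<'E'
from bench import *
from h import *
N=np.array([.481,-.2041]); E=np.array([.5717,.0957]); q=down(0)
print(move_linear([*N,.205],velocity=.06,guard=12)); s=read_state(); print(s['force'].round(2),s['gripper_width'],s['ee_pos'].round(4))
print(move_linear([*N,.335],velocity=.15)); 
movep([*E,.335],q); pause(.3); s=read_state(); print(s['time'],s['force'].round(2),s['ee_pos'].round(4),s['gripper_width'])
d={}
for n in("wrist","scene","side"):
    d[n]=capture(n)
pickle.dump((d,s),open("c2.pkl","wb"))
cv2.imwrite("pics/w2.png",d["wrist"]["img"][:,:,::-1])
t=[]
for n in("scene","side"):
    u,v=proj(d[n],[*E,.22]).astype(int); t.append(cv2.resize(d[n]["img"][v-50:v+50,u-50:u+50,::-1],(400,400),interpolation=cv2.INTER_CUBIC)); print(n,u,v)
cv2.imwrite("pics/s2.png",np.hstack(t))
E
```

```text
False
[ 0.14 -0.79 -2.  ] 0.1726375193242832 [ 0.4806 -0.2039  0.2046]
False
14.1583 [ 0.21 -0.16 -2.35] [0.5718 0.0946 0.3351] 0.1720558807455934
scene 327 152
side 329 157
```

View pics/w2.png

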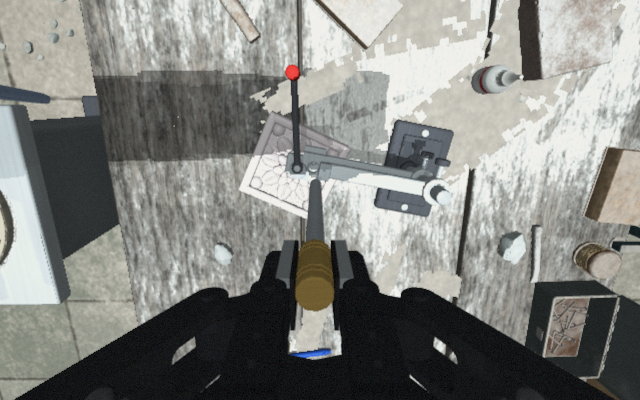

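View pics/s2.png

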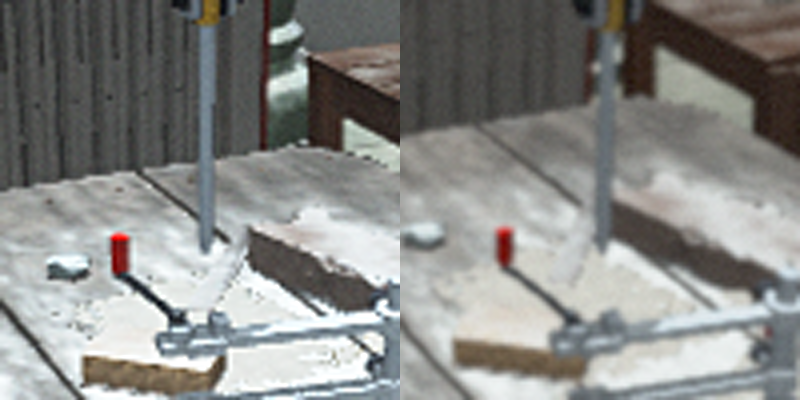

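The views show the needle hanging vertical in the grip, with its tip straight above the eye: wrist about (318,183), scene crop (206,250). I'll lower it carefully with a force guard.

```bash
python3 - <<'E'
from bench import *
from h import *
E=np.array([.5717,.0957])
move_linear([*E,.29],velocity=.1); pause(.3); s=read_state(); print(s['ee_pos'].round(4),s['force'].round(2))
cmd=E+(E-s['ee_pos'][:2]); f0=s['force']
for z in(.28,.27,.26,.25,.24,.23):
    g=move_linear([*cmd,z],velocity=.04,guard=6); s=read_state(); print(z,g,s['ee_pos'].round(4),(s['force']-f0).round(2),round(s['time'],2))
    if g: break
E
```

```text
[0.572  0.0957 0.2906] [ 0.71  1.14 -1.46]
0.28 False [0.5711 0.0957 0.2794] [-1.59 -1.28 -0.09] 15.61
0.27 False [0.5711 0.0957 0.2696] [-1.38 -0.69  0.51] 16.01
0.26 False [0.5712 0.0957 0.2596] [-1.54 -1.43  0.07] 16.41
0.25 False [0.5713 0.0957 0.2496] [-1.97 -0.75  0.01] 16.81
0.24 False [0.5713 0.0957 0.2396] [-2.62 -0.7  -0.06] 17.21
0.23 False [0.5713 0.0957 0.2296] [-2.89 -1.02 -0.88] 17.61
```

```bash
python3 - <<'E'
from bench import *
from h import *
c=np.array([.5709,.0957]); s=read_state(); print(s['force'].round(2))
for z in(.22,.21,):
    g=move_linear([*c,z],velocity=.03,guard=6); pause(.15); s=read_state(); print(z,g,s['ee_pos'].round(4),s['force'].round(2),round(s['time'],2))
    if g: break
E
```

```text
[-2.17  0.12 -2.34]
0.22 False [0.571  0.0957 0.2201] [-0.94  0.08 -2.55] 18.24
0.21 False [0.5709 0.0957 0.2101] [-1.01  0.63 -1.92] 18.88
```

```bash
python3 - <<'E'
from bench import *
from h import *
c=np.array([.5709,.0957]); pause(.3)
g=move_linear([*c,.158],velocity=.012,guard=3); s=read_state(); print(g,s['ee_pos'].round(4),s['force'].round(2),round(s['time'],2))
for _ in range(4): pause(.1); s=read_state(); print(s['ee_pos'].round(4),s['force'].round(2),s['gripper_width'])
E
```

```text
True [0.5709 0.0958 0.1668] [-0.3   0.39  5.12] 22.28
[0.5708 0.0958 0.1667] [ 0.64 -0.53  5.21] 0.17081108559625185
[0.5708 0.0958 0.1667] [-0.17  0.53  6.12] 0.17032809824875028
[0.5708 0.0958 0.1667] [0.31 0.14 5.41] 0.17522712956039974
[0.5708 0.0958 0.1667] [ 0.36 -0.13  5.21] 0.1728561964454539
```

```bash
python3 - <<'E'
from bench import *
from h import *
c=np.array([.5709,.0957]); z=.1667
def fz(): return np.mean([(pause(.05),read_state()['force'][2])[1] for _ in range(6)])
for i in range(8):
    f=fz(); print(round(z,5),round(f,2),read_state()['ee_pos'].round(5))
    if f<1: break
    z+=.00025; move_linear([*c,z],velocity=.01)
set_gripper(.3,20); pause(.4); s=read_state(); print(s['gripper_width'],s['grasp_force'],s['force'].round(2),s['ee_pos'].round(4),s['time'])
im=capture("wrist")["img"]; a=capture("scene"); u,v=proj(a,[*c,.16]).astype(int)
cv2.imwrite("pics/r.png",np.hstack([im[100:400,120:520,::-1],cv2.resize(a["img"][v-45:v+45,u-60:u+60,::-1],(400,300),interpolation=cv2.INTER_CUBIC)]))
E
```

```text
0.1667 6.13 [0.57078 0.09581 0.16664]
0.16695 2.04 [0.57097 0.09568 0.16693]
0.1672 -0.16 [0.57082 0.0957  0.16709]
0.30178275440268776 0.0 [-0.09  0.33 -0.05] [0.5709 0.0957 0.1672] 24.8333
```

View pics/r.png

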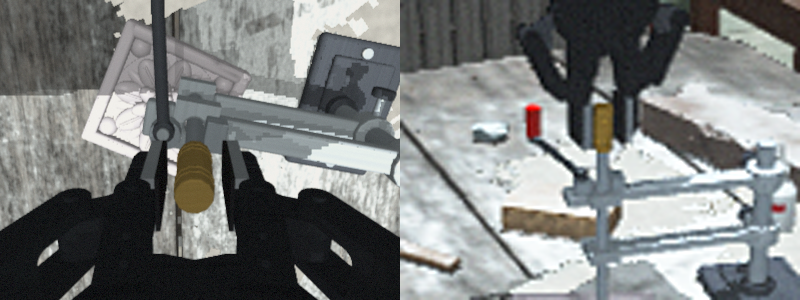

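The needle is released and standing in both eyes, with a visible gap to the fingers (crop: head at (195,180)). Next I lift off, straddle the knob and swing the lever.

```bash
python3 - <<'E'
from bench import *
from h import *
c=np.array([.5709,.0957]); P=np.array([.5555,.0990]); 
print(move_linear([*c,.255],velocity=.1,guard=6))
set_gripper(.35)
def pose(a,z): return [*(P+.09*np.array([np.cos(a),np.sin(a)])),z], down(a-np.pi/2)
a=np.deg2rad(90.5); p,q=pose(a,.24); movep(p,q)
print(move_linear(pose(a,.15)[0],velocity=.12,guard=6)); s=read_state(); print(s['time'],s['ee_pos'].round(4),s['force'].round(2),s['joint_pos'].round(2))
pe,qe=pose(np.deg2rad(173),.15); print(ik(pe,qe))
im=capture("wrist")["img"]; cv2.imwrite("pics/k.png",im[:,:,::-1])
E
```

```text
False
False
27.55 [0.5554 0.1887 0.1508] [0.26 0.23 0.9 ] [ 0.19  0.37 -0.07  1.13 -0.    1.75]
[ 0.06384866  0.17152875 -0.34369602  1.05557156  0.          0.18602171]
```

View pics/k.png

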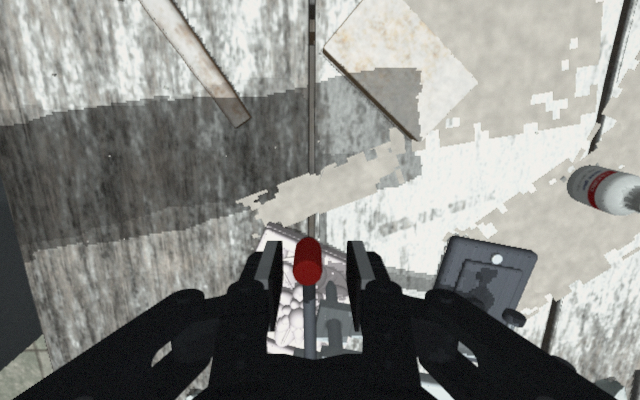

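The red knob is at (308,262), squarely between the open fingers. I can swing now.

```bash
python3 - <<'E'
from bench import *
from h import *
P=np.array([.5555,.0990])
def pose(a,z): return [*(P+.09*np.array([np.cos(a),np.sin(a)])),z], down(a-np.pi/2)
for D in list(range(96,168,8))+list(range(168,186,2)):
    a=np.deg2rad(D); p,q=pose(a,.15)
    g=move_linear(p,q,velocity=.05,guard=14); s=read_state(); t=np.array([-np.sin(a),np.cos(a)])
    print(D,g,'ft',round(s['force'][:2]@t,2),'fr',round(s['force'][:2]@[np.cos(a),np.sin(a)],2),'fz',round(s['force'][2],2),np.rad2deg(np.arctan2(*(s['ee_pos'][:2]-P)[::-1])).round(1),round(s['time'],2))
    if g or -(s['force'][:2]@t)>14: break
E
```

```text
96 False ft 0.02 fr -0.33 fz 0.77 95.7 27.93
104 False ft -0.3 fr -0.56 fz -0.35 103.7 28.32
112 False ft 0.21 fr 1.0 fz -0.74 111.8 28.73
120 False ft 0.24 fr -0.3 fz 0.22 119.8 29.12
128 False ft -0.03 fr -0.18 fz 0.19 127.8 29.52
136 False ft -0.14 fr -0.09 fz -0.18 135.8 29.93
144 False ft -0.44 fr 0.66 fz 0.48 143.8 30.32
152 False ft -0.27 fr 0.29 fz -0.31 151.8 30.73
160 False ft -0.81 fr -1.3 fz 0.42 159.9 31.12
168 False ft -0.31 fr -0.3 fz -0.63 167.9 31.52
170 False ft -0.45 fr -0.67 fz -0.47 169.9 31.77
172 False ft -0.12 fr -0.04 fz -0.44 171.9 32.02
174 False ft -5.07 fr -0.72 fz -1.99 173.1 32.27
176 False ft -15.63 fr -2.23 fz -3.92 173.4 32.52
```

```bash
python3 - <<'E'
from bench import *
from h import *
P=np.array([.5555,.0990])
def pose(a,z): return [*(P+.09*np.array([np.cos(a),np.sin(a)])),z], down(a-np.pi/2)
p,q=pose(np.deg2rad(168),.15)
move_linear(p,q,velocity=.05); pause(.2); print(read_state()['force'].round(2))
print(move_linear(pose(np.deg2rad(168),.30)[0],velocity=.12,guard=6))
movep([.50,.13,.32],down(0)); pause(.3)
s=read_state(); w=capture("wrist"); a=capture("scene"); print(s['time'],s['force'].round(2))
h=hsv(w["img"]);m=((h[...,0]<8)|(h[...,0]>172))&(h[...,1]>150)&(h[...,2]>60)
for b in blobs(m,25):
    k=onz(w,b[0],.16,s); print(b,k.round(4),np.rad2deg(np.arctan2(*(k[:2]-P)[::-1])))
u,v=proj(a,[.56,.1,.13]).astype(int)
cv2.imwrite("pics/f.png",np.hstack([w["img"][60:360,120:520,::-1],cv2.resize(a["img"][v-45:v+45,u-60:u+60,::-1],(400,300),interpolation=cv2.INTER_CUBIC)]))
E
```

```text
[-0.12  0.26 -0.19]
False
36.075 [-0.3  -0.29 -0.57]
([278.8, 189.9], [272, 181, 14, 18, 191]) [0.468  0.1193 0.16  ] 166.9299991897841
```

View pics/f.png

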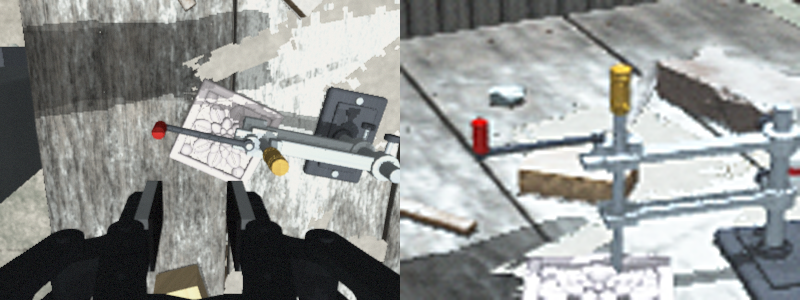

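The lever is home, with the knob at (158,130) in line with the arm on the far side of the eyes (bearing 167°). The needle stands upright through both eyes, so I'm handing in.

```bash
python3 -c "
from bench import *
print(sign_off())"
```

```text
the job is handed in; nothing more can be done
None
```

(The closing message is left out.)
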